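# Gauge the spacer sleeves and sort them by fit

### The arm

A 6-joint arm with a two-finger parallel gripper is mounted at the origin on the work surface. World frame = base frame: x ahead of the robot, y to its left, z up, the work surface at z = 0. Lengths are in mm, angles in degrees, forces in N, time in s.
With the tool pointing down it reaches from about 350 to 850 mm from the base axis. Payload 8.1 kg.
Tool frame: the origin (TCP) lies on the centre line of the jaws, within the pads' length; the fingertips stand 19 mm ahead of it and the grasp point (between the pads) is the TCP (r.tip_reach is the z of the fingertips in the tool frame, in mm); z points along the fingers, y is the line along which they close (so a half turn about z gives the same grasp; the last joint's range is limited). The gripper opens to 85 mm and grips with 20 to 120 N. Pads are 22 mm wide; open, the fingers measure 114 mm over their backs; the gripper's body (76 mm by 85 mm) begins 54 mm behind the grasp point. The pads swing forward as they close: fully open they stand 13 mm farther back than shut.
Start: joints at [-75.596, 7.471, 85.268, -0, 87.261, -4.893], TCP at [198.301, -566.288, 250.292] pointing down, gripper open.
Joint ranges: [-169.43, 169.43], [-51.17, 129.36], [1.28, 143.12], [-76.62, 256.62], [0, 156.53], [-152.29, 152.29]. Speed limits (degrees/s): [136.94, 136.94, 159.86, 180, 180, 180].

### API

Orientations are given as [roll, pitch, yaw] about the fixed x, y, z axes, in that order (R = Rz(yaw) Ry(pitch) Rx(roll)).
In Python, from bench import r gives the robot as it stands. The module is installed in compiled form; this text tells all that it offers.
- The arm moves only by the shell command python3 -m handwheel 'ROWS' [FORCE]. ROWS is JSON, a list of rows, each a list of 7 numbers: the shift along the tool's x, y, z in m, then the turn, a rotation vector about the tool's x, y, z in degrees, then the finger opening in m, from 0 to 0.0854. In form: [[tx, ty, tz, ax, ay, az, claw], ...]. A call has 1 to 8 rows; each row shifts and turns the commanded pose from where the row before left it, along the tool's axes as they then stand; what a row does not reach is not made up. A row lasts 1/12 s, in which the tool goes at most 41.7 mm and 7.16 degrees, less where a joint would pass 70% of its speed; a pose out of reach is approached as far as the arm can. A call with a gripper value outside its range is refused whole. The fingers move at their own pace and stop on an object; FORCE is the grip in N (left out, the last holds). Time passes only in rows, so rows that do not move let the fingers close. It gives the time, the measured TCP pose, the force, the opening and the grip force at its end, in the units of the state.
- r.sense(): the state, without advancing time (a new reading comes with each control period).
- r.snapshot(name): name is "scene" or "top"; returns (picture, depth): 480x640x3 uint8, blue, green, red; 480x640 float32, mm along the optical axis (not along the pixel's ray), 0 where there is no reading.
- r.calibration(name): a dict with "vfov" (degrees; the focal length in pixels is half the picture's height over the tangent of half this angle, whatever the lens; pixels are square), "cx", "cy" (the principal point, pixels), "dist" ([k1, k2, p1, p2, k3] as OpenCV has them; the pictures are not rectified), "rvec" (rotation vector, rad) and "tvec" (3), from world to camera coordinates, as OpenCV has them. Camera axes: x right, y down, z forward; pixel columns grow to the right and rows downward; lengths in mm; the calibration is good to about 2 mm. A picture is of the moment at which its call begins. calibration takes no time and is no camera call.
- r.hand_in(): hands the job in; it is judged then, once.
The state is a dict: "time": time; "joint_pos": joint angles; "qd": joint speeds; "joint_efforts": joint torques, N m; "tool_pos": TCP position; "tcp_rot": TCP orientation; "ft_force": force on the tool from outside, world axes, zero at the start; "wrist_torque": the same for the moment, N m; "finger_gap": finger opening in mm; "grip_force": force on a finger pad.
Only numpy, scipy, OpenCV 4.12 (cv2) and the standard library are available. Lean on these libraries where they do the work, as an engineer would, in place of code of your own. Each camera call takes 0.05 s, during which the arm holds its last target. There are 200 camera calls.

### The job

Get the gauge station ready by sliding the loose pass tray square and flush up against the gauge stand, roughly centred on it. Then take the spacer sleeves standing on the rubber strip one at a time, starting with the one nearest the robot and working outwards, and lower each upright onto the gauge pin as far as it will go without forcing it: one that slides fully home goes into the pass tray, one that stops at the top of the pin goes into the reject tray. Finish with no sleeve on top of another and the pass tray still flush against the stand, and leave the loose black controller module lying beyond the reject tray where it is.

Things in the scene. Friction and masses are not known exactly. Their poses are not given: they have to be found in the camera images.
- stand: Gauge stand: dark steel block 100 x 100 mm, 20 mm high, fixed to the bench, with the upright gauge pin at the centre of its top. Origin: centre of its underside; z up. Its +y side is the face that the pass tray goes against; it faces the pass tray from the start.
- pin: Steel go-gauge pin, 16 mm diameter, 30 mm high, fixed upright on the stand; its top 3 mm taper to 10 mm diameter. Origin: centre of its foot, on the stand's top (20 mm above the bench); z up. Rigid.
- pin_foot (a point): The same point as the pin's origin: pin axis at the level of the stand's top. A sleeve that fits stands with its underside at this level; a sleeve that is too tight stops with its underside about 27 to 28 mm above it. Axes as the stand's.
- stand_face (a point): Centre of the stand's +y side face, 50 mm from the pin axis, 10 mm above the bench. Its y axis points out of the face, x runs along the face.
- pass_tray: Loose grey plastic tray beside the stand on its +y side, empty at the start, for the sleeves that fit: 130 x 130 mm outside, 28 mm high, walls and floor 5 mm thick, 0.5 kg (may vary), slides on the bench when pushed. Origin: centre of its underside; z up; its -y side faces the stand.
- tray_face (a point): Centre of the pass tray's -y outer wall face, 65 mm from the tray's origin, 10 mm above the tray's underside; axes as the tray's. Flush means that this face lies against the stand's +y face.
- reject_tray: Grey plastic tray fixed to the bench on the other side of the stand (towards the row of sleeves), for the sleeves that do not go on: 130 (its x) x 110 (its y) mm outside, 28 mm high, walls and floor 5 mm thick. Origin: centre of its underside; z up.
- strip: Black rubber strip 270 (x) x 60 (y) mm, 3 mm thick, fixed to the bench; its long x axis points away from the robot. The sleeves stand on it in one row along x. Origin: centre of its underside.
- io_module: Bystander: loose black controller module, 80 x 35 x 53 mm, beyond the reject tray. Not part of the job. Origin: centre of its underside.
- sleeve_1: Plain aluminium spacer sleeve (straight tube), 28 mm outside diameter, 36 mm long, bore either 18 mm or 14.5 mm (only the pin tells), about 50 g, standing on the strip; place 1 of 6 in the row, nearest the robot, places 42 mm apart; may be absent. Origin: centre of its lower end, z along the tube, upwards at the start.
- sleeve_2: Plain aluminium spacer sleeve (straight tube), 28 mm outside diameter, 36 mm long, bore either 18 mm or 14.5 mm (only the pin tells), about 50 g, standing on the strip; place 2 of 6 in the row, further out, places 42 mm apart; may be absent. Origin: centre of its lower end, z along the tube, upwards at the start.
- sleeve_3: Plain aluminium spacer sleeve (straight tube), 28 mm outside diameter, 36 mm long, bore either 18 mm or 14.5 mm (only the pin tells), about 50 g, standing on the strip; place 3 of 6 in the row, further out, places 42 mm apart; may be absent. Origin: centre of its lower end, z along the tube, upwards at the start.
- sleeve_4: Plain aluminium spacer sleeve (straight tube), 28 mm outside diameter, 36 mm long, bore either 18 mm or 14.5 mm (only the pin tells), about 50 g, standing on the strip; place 4 of 6 in the row, further out, places 42 mm apart; may be absent. Origin: centre of its lower end, z along the tube, upwards at the start.
- sleeve_5: Plain aluminium spacer sleeve (straight tube), 28 mm outside diameter, 36 mm long, bore either 18 mm or 14.5 mm (only the pin tells), about 50 g, standing on the strip; place 5 of 6 in the row, further out, places 42 mm apart; may be absent. Origin: centre of its lower end, z along the tube, upwards at the start.
- sleeve_6: Plain aluminium spacer sleeve (straight tube), 28 mm outside diameter, 36 mm long, bore either 18 mm or 14.5 mm (only the pin tells), about 50 g, standing on the strip; place 6 of 6 in the row, farthest from the robot, places 42 mm apart; may be absent. Origin: centre of its lower end, z along the tube, upwards at the start.
Things that resemble listed ones, but are neither listed nor needed, are in the scene too. Leave any yellow look-alike of the sleeve_4 alone.

How it is judged:
By the outcome, as a careful person would: the job done as asked, in the order asked, and still so for the second after the job is handed in, with the robot touching nothing.
Of sleeve_1, sleeve_2, sleeve_3, sleeve_4, sleeve_5, sleeve_6 only 3 to 4 are there at a start; the rules pass over those that are not, and their reading is None.
At some moment in a run one of pass_tray may be knocked a few centimetres aside while the robot is not near it.
It also fails if it takes over 210 s, if anything falls off the work surface, if the arm or the gripper's body presses on something with over 40 N, if the wrist force passes 120 N, or if a joint passes its speed limit or range.

## Working session

There is one attempt and no reset: what is moved stays moved. The work goes in short steps, Python scripts to look and compute and a shell command to move; the robot and the scene stay as the last step left them, time stands still between calls to the robot, and variables do not carry over. Pictures are saved under pics/ and viewed, at most 14 in all, crops included, and the job is handed in when it is done.

```bash
mkdir -p pics; ls; python3 - <<'E'
from bench import r
import cv2
for n in("scene","top"):
    p,d=r.snapshot(n);cv2.imwrite(f"pics/{n}0.png",p);import numpy as np;np.save(f"pics/{n}0.npy",d)
    print(n,r.calibration(n))
print(r.sense())
E
```

```text
pics
scene {'vfov': 52.88661203663922, 'cx': 320.4236247491097, 'cy': 248.91190209865994, 'dist': array([-0.04736582,  0.        ,  0.        ,  0.        ,  0.        ]), 'rvec': array([ 2.11282174,  1.16416062, -0.48248156]), 'tvec': array([-217.86360733, -320.2640174 , 1160.19598938])}
top {'vfov': 56.83716185079369, 'cx': 314.48710225638405, 'cy': 235.42038773549731, 'dist': array([-0.05512082,  0.        ,  0.        ,  0.        ,  0.        ]), 'rvec': array([ 2.19932039, -2.17504334,  0.07344921]), 'tvec': array([-69.49977314, 557.58355761, 881.92306294])}
{'time': 0.1, 'joint_pos': array([-7.55956910e+01,  7.51211168e+00,  8.53236780e+01, -1.49776334e-03,
        8.72596213e+01, -4.89151629e+00]), 'qd': array([ 0.01022879, -0.04065902, -0.13040156, -0.0695962 ,  0.05371806,
        0.04997446]), 'joint_efforts': array([ 2.19618218e-03, -5.70951498e+01, -5.01943159e+01,  4.80243557e-05,
        8.08217068e-03,  1.15327617e-05]), 'tool_pos': array([ 198.18103665, -565.84094142,  249.32929459]), 'tcp_rot': array([-1.79904809e+02, -6.64515101e-03,  1.92958926e+01]), 'ft_force': array([ 0.1078006 , -0.13733193, -0.16176005]), 'wrist_torque': array([ 0.05235953, -0.04140172,  0.016469  ]), 'grip_force': 0.0, 'finger_gap': 85.85578539017727}
```

View pics/top0.png

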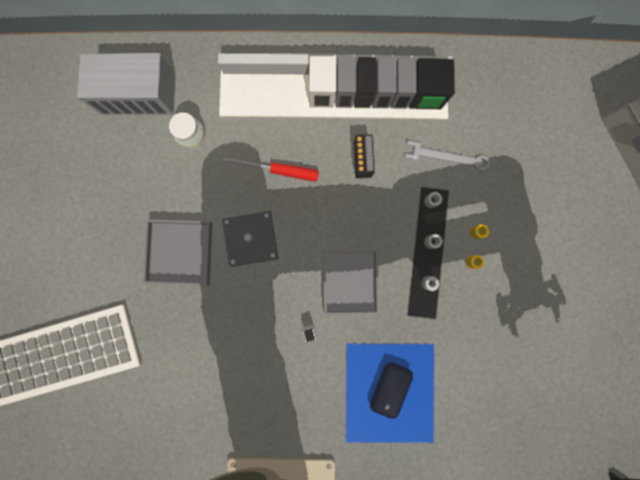

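View pics/scene0.png

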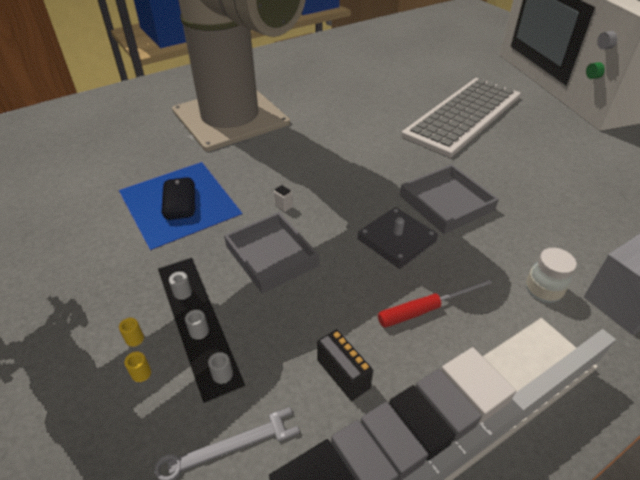

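Top view: sleeves at (431,284), (434,241), (435,199); yellow look-alikes at (481,231), (476,262) are off the strip. Stand is at (250,238), pass tray (179,250), reject tray (349,281), module (363,156), which must stay where it is.

```bash
cat > h.py <<'E'
from bench import r
import cv2,numpy as np
def cal(n):
    c=r.calibration(n);f=240/np.tan(np.radians(c["vfov"]/2))
    K=np.array([[f,0,c["cx"]],[0,f,c["cy"]],[0,0,1]]);R=cv2.Rodrigues(c["rvec"])[0]
    return K,c["dist"],R,np.array(c["tvec"]).reshape(3)
def rays(n,uv):
    K,D,R,t=cal(n)
    q=cv2.undistortPoints(np.float64(uv).reshape(-1,1,2),K,D).reshape(-1,2)
    return np.c_[q,np.ones(len(q))],R,t
def plane(n,uv,z):
    q,R,t=rays(n,uv);o=-R.T@t;d=q@R
    return o+d*((z-o[2])/d[:,2])[:,None]
def cloud(n,d):
    v,u=np.mgrid[:480,:640];q,R,t=rays(n,np.c_[u.ravel(),v.ravel()])
    P=(q*d.reshape(-1,1)-t)@R;P[d.ravel()==0]=np.nan
    return P.reshape(480,640,3)
def proj(n,P):
    K,D,R,t=cal(n);return cv2.projectPoints(np.float64(P).reshape(-1,1,3),cv2.Rodrigues(R)[0],t,K,D)[0].reshape(-1,2)
E
python3 - <<'E'
from h import *
np.set_printoptions(precision=1,suppress=True)
for n in("top","scene"):
    C=cloud(n,np.load(f"pics/{n}0.npy"));im=cv2.imread(f"pics/{n}0.png")
    z=C[...,2];bench=(np.abs(z)<8);print(n,"bench z",np.nanmedian(z[bench]),np.nanstd(z[bench]))
    for name,lo,hi,minA in(("stand/tray",13,33,60),("sleeve",34,45,10),("mod",46,60,20)):
        m=((z>lo)&(z<hi)).astype(np.uint8)
        k,l,s,c=cv2.connectedComponentsWithStats(m)
        for i in range(1,k):
            if s[i,4]<minA:continue
            P=C[l==i];med=np.median(P,0)
            if not(300<med[0]<900 and -600<med[1]<400):continue
            rc=cv2.minAreaRect(P[:,:2].astype(np.float32))
            print(name,"px",c[i],s[i,4],"med",med,"rect",np.round(rc[0],1),np.round(rc[1],1),round(rc[2],1),"bgr",np.median(im[l==i],0))
E
```

```text
top bench z -0.037978889582614264 1.9511750248615056
stand/tray px [147.4 103.6] 356 med [814.6 273.1  23.7] rect [824.7 300.2] [ 78.2 181.4] 28.6 bgr [80. 82. 84.]
stand/tray px [227.5 104.5] 91 med [828.4 125.6  13.7] rect [833.5 126.4] [60.3 26.8] 39.4 bgr [223. 235. 240.]
stand/tray px [351.8 107.9] 179 med [ 823.7 -137.6   24.8] rect [ 822.1 -130.3] [ 21.5 166.4] 3.6 bgr [174. 190. 200.]
stand/tray px [414.8 108.4] 118 med [ 824.3 -263.    25.6] rect [ 825.2 -267. ] [ 13.1 122.5] 3.8 bgr [136. 147. 154.]
stand/tray px [196.5 140.3] 100 med [749.2 176.2  24.3] rect [754.2 185.3] [23.2 58.7] 44.6 bgr [131.5 149.  155. ]
stand/tray px [359.2 165.2] 74 med [ 688.2 -146.    23.3] rect [ 713.1 -147.8] [83.8 30.7] 27.2 bgr [41. 44. 47.]
stand/tray px [285.5 169.7] 712 med [691.4  -9.9  22.2] rect [699.7  29.7] [200.3  25.4] 79.2 bgr [ 42.  51. 196.]
stand/tray px [249.4 238.5] 2371 med [549.9  68.2  20. ] rect [551.   69.2] [100.2 100.6] 10.1 bgr [63. 62. 65.]
stand/tray px [175.1 251.5] 938 med [523.8 222.4  27.3] rect [520.6 217. ] [131.6 131. ] 88.9 bgr [104. 105. 109.]
stand/tray p
[... 6024 characters left out ...]
ect [ 730.1 -175.9] [85.  31.1] 25.6 bgr [29. 31. 33.]
sleeve px [134.2 359.5] 163 med [ 573.  -399.8   35.4] rect [ 573.1 -400.1] [26.7 27.6] 86.9 bgr [ 30. 104. 129.]
sleeve px [218.5 361.6] 205 med [ 637.2 -304.6   37.8] rect [ 635.7 -304.8] [27.3 26. ] 12.9 bgr [ 95.  98. 101.]
mod px [399.5 220.1] 51 med [554.2  66.7  48.9] rect [553.5  67.6] [12.8 15.3] 82.4 bgr [83. 84. 85.]
mod px [550.8 275.1] 229 med [779.9 178.7  51.2] rect [775.  185.8] [52.4 28.8] 18.8 bgr [114. 121. 123.]
mod px [617.4 291.2] 396 med [854.4 239.8  53.1] rect [853.9 239.8] [77.1  6. ] 0.7 bgr [72. 73. 75.]
mod px [344.8 356.2] 1446 med [ 726.4 -163.4   50.4] rect [ 723.1 -161.7] [81.2 36.2] 2.9 bgr [55. 72. 82.]
```

```bash
cat > go.py <<'E'
# python3 go.py x y z yaw : remaining shift in tool axes (m) and turn, no motion
import sys
from h import *
from scipy.spatial.transform import Rotation as Ro
s=r.sense();x,y,z,yaw=map(float,sys.argv[1:5])
R=Ro.from_euler("xyz",s["tcp_rot"],degrees=True)
T=Ro.from_euler("xyz",[180,0,yaw],degrees=True)
print("t=%.1f"%s["time"],"pos",s["tool_pos"].round(1),"rpy",s["tcp_rot"].round(1),"F",s["ft_force"].round(1),"gap %.1f grip %.0f"%(s["finger_gap"],s["grip_force"]))
print("shift now",(R.inv().apply(np.array([x,y,z])-s["tool_pos"])/1000).round(4),"after turn",(T.inv().apply(np.array([x,y,z])-s["tool_pos"])/1000).round(4),"turn",(R.inv()*T).as_rotvec(degrees=True).round(2))
E
python3 -m handwheel '[[0,0,0,0,0,6.8,0.06],[0,0,0,0,0,6.8,0.06],[0,0,0,0,0,6.8,0.06],[0,0,0,0,0,0,0.06]]'; python3 go.py 522.5 279.3 120 -1.1
```

```text
time: 0.43
tool_pos: [198.2, -566.0, 249.7]
tcp_rot: [-179.9, 0.0, -1.4]
ft_force: [0.3, 0.2, -0.5]
finger_gap: 60.1
grip_force: 0.0
t=0.4 pos [ 198.2 -566.   249.7] rpy [-179.9    0.    -1.4] F [ 0.3  0.2 -0.5] gap 60.1 grip 0
shift now [ 0.3031 -0.853   0.1305] after turn [ 0.308  -0.8514  0.1297] turn [-0.06  0.01 -0.33]
```

```bash
for i in 1 2 3; do python3 -m handwheel '[[0.0128,-0.0355,0,0,0,0,0.06],[0.0128,-0.0355,0,0,0,0,0.06],[0.0128,-0.0355,0,0,0,0,0.06],[0.0128,-0.0355,0,0,0,0,0.06],[0.0128,-0.0355,0,0,0,0,0.06],[0.0128,-0.0355,0,0,0,0,0.06],[0.0128,-0.0355,0,0,0,0,0.06],[0.0128,-0.0355,0,0,0,0,0.06]]' >/dev/null; done; python3 -m handwheel '[[0,0,0,0,0,0,0.06],[0,0,0,0,0,0,0.06]]' >/dev/null;  python3 go.py 522.5 279.3 100 -1.1; python3 - <<'E'
from h import *
p,d=r.snapshot("top");cv2.imwrite("pics/t1.png",p)
C=cloud("top",d);z=C[...,2];m=((z>13)&(z<33)).astype(np.uint8)
k,l,s,c=cv2.connectedComponentsWithStats(m)
for i in range(1,k):
    if s[i,4]>200:
        P=C[l==i];print(c[i].round(),s[i,4],cv2.minAreaRect(P[:,:2].astype(np.float32)))
E
```

```text
t=2.6 pos [521.4 281.2 248.6] rpy [ 1.799e+02  1.000e-01 -7.000e-01] F [ 0.2 -0.4 -0.5] gap 60.0 grip 0
shift now [0.0015 0.0017 0.1486] after turn [0.0011 0.0019 0.1486] turn [0.07 0.15 0.38]
[167.  98.] 201 ((847.172607421875, 246.36631774902344), (42.90165710449219, 102.2931137084961), 59.96756362915039)
[624. 146.] 467 ((751.4622802734375, -718.3441162109375), (154.023193359375, 8.972415924072266), 26.139503479003906)
[285. 170.] 709 ((699.1436767578125, 29.412612915039062), (199.51553344726562, 25.6864070892334), 80.00186920166016)
[249. 239.] 2367 ((551.0651245117188, 69.1812973022461), (100.31828308105469, 100.62535095214844), 10.179483413696289)
[175. 252.] 942 ((520.6572875976562, 217.23843383789062), (131.91920471191406, 130.97679138183594), 88.92550659179688)
[352. 283.] 688 ((465.45684814453125, -137.04144287109375), (130.2407989501953, 110.52976989746094), 1.7938232421875)
[ 83. 348.] 6227 ((321.8744812011719, 407.62115478515625), (131.25350952148438, 211.4920654296875), 17.431352615356445)
[391. 390.] 1431 ((249.5116729736328, -220.2983856201172), (62.02725601196289, 105.05418395996094), 67.46158599853516)
```

```bash
python3 -m handwheel '[[0.001,0.002,0.033,0,0,0.3,0.04],[0,0,0.035,0,0,0,0.04],[0,0,0.035,0,0,0,0.04],[0,0,0.035,0,0,0,0.04],[0,0,0.030,0,0,0,0.04],[0,0,0.025,0,0,0,0.04],[0,0,0.015,0,0,0,0.04],[0,0,0.010,0,0,0,0.04]]' >/dev/null;  python3 -m handwheel '[[0,0,0,0,0,0,0.04],[0,0,0,0,0,0,0],[0,0,0,0,0,0,0],[0,0,0,0,0,0,0],[0,0,0,0,0,0,0],[0,0,0,0,0,0,0]]' 30 >/dev/null; python3 go.py 522.5 279.3 30 -1.1
```

```text
t=3.8 pos [524.3 278.1  34.6] rpy [-179.9   -0.2   -1.4] F [-0.6 -0.4  7.6] gap 4.2 grip 33
shift now [-0.0019 -0.0011  0.0046] after turn [-0.0019 -0.0011  0.0046] turn [-0.07 -0.19 -0.28]
```

```bash
python3 -m handwheel '[[0,0.003,0,0,0,-2.9,0],[0,0.003,0,0,0,-2.9,0],[0,0.003,0,0,0,-2.9,0],[0,0.003,0,0,0,-2.8,0],[0,0,0,0,0,0,0],[0,0,0,0,0,0,0]]' >/dev/null; python3 go.py 520.5 254 34.6 10.1
```

```text
t=4.3 pos [524.5 266.6  34.6] rpy [-179.9   -0.2   10.1] F [-2.3  1.1  7.9] gap 4.0 grip 33
shift now [-0.0062  0.0117 -0.0001] after turn [-0.0062  0.0117 -0.    ] turn [-0.08 -0.16  0.03]
```

```bash
python3 -m handwheel '[[-0.002,0.004,0,0,0,0,0],[-0.002,0.004,0,0,0,0,0],[-0.002,0.004,0,0,0,0,0],[0,0,0,0,0,0,0],[0,0,0,0,0,0,0]]'; python3 -m handwheel '[[0,0.002,0,0,0,0,0],[0,0.002,0,0,0,0,0],[0,0.002,0,0,0,0,0],[0,0,0,0,0,0,0]]' >/dev/null; python3 go.py 522.2 244.2 34.6 10.1;  python3 -m handwheel '[[0,0.002,0,0,0,0,0],[0,0,0,0,0,0,0]]';python3 go.py 522.2 244.2 34.6 10.1
```

```text
time: 4.73
tool_pos: [521.3, 253.6, 34.6]
tcp_rot: [-179.9, -0.2, 10.1]
ft_force: [0.8, 1.4, 5.9]
finger_gap: 4.2
grip_force: 32.7
t=5.1 pos [522.2 248.4  34.6] rpy [-179.9   -0.2   10.1] F [-0.9  4.8  7.4] gap 3.8 grip 33
shift now [-0.0008  0.0041 -0.0001] after turn [-0.0008  0.0041 -0.    ] turn [-0.13 -0.24  0.02]
time: 5.23
tool_pos: [522.6, 246.5, 34.6]
tcp_rot: [-179.9, -0.2, 10.1]
ft_force: [-1.1, 6.2, 7.1]
finger_gap: 3.8
grip_force: 32.6
t=5.2 pos [522.6 246.5  34.6] rpy [-179.9   -0.2   10.1] F [-1.1  6.2  7.1] gap 3.8 grip 33
shift now [-0.0007  0.0022 -0.    ] after turn [-0.0007  0.0022 -0.    ] turn [-0.14 -0.24  0.02]
```

```bash
for i in 1 2 3; do python3 -m handwheel '[[0,0.001,0,0,0,0,0],[0,0,0,0,0,0,0]]'|grep -E "tool_pos|ft_"; done
```

```text
tool_pos: [522.7, 245.6, 34.5]
ft_force: [-1.3, 6.4, 6.4]
tool_pos: [522.9, 244.7, 34.6]
ft_force: [-1.7, 6.2, 7.9]
tool_pos: [522.9, 244.4, 34.6]
ft_force: [-1.9, 10.2, 4.9]
```

```bash
for i in 1 2; do python3 -m handwheel '[[0,0.001,0,0,0,0,0],[0,0,0,0,0,0,0]]'|grep -E "tool_pos|ft_"; done
python3 - <<'E'
from h import *
p,d=r.snapshot("top");cv2.imwrite("pics/t2.png",cv2.resize(p[190:300,130:300],None,fx=4,fy=4))
E
```

```text
tool_pos: [522.9, 244.3, 34.6]
ft_force: [-2.1, 13.9, 5.5]
tool_pos: [523.0, 244.2, 34.6]
ft_force: [-1.9, 19.1, 3.4]
```

View pics/t2.png

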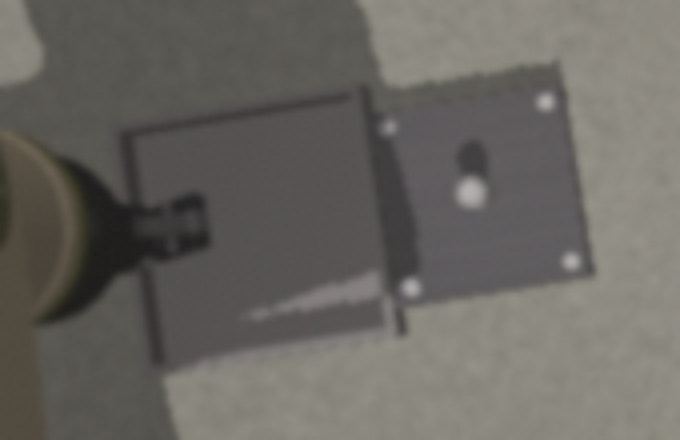

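The tray face lies against the stand (force rose to 19 N). I relax the preload, then release and rise.

```bash
python3 -m handwheel '[[0,-0.001,0,0,0,0,0],[0,-0.001,0,0,0,0,0],[0,-0.001,0,0,0,0,0],[0,0,0,0,0,0,0.03],[0,0,0,0,0,0,0.03],[0,0,0,0,0,0,0.03],[0,0,0,0,0,0,0.03]]'; python3 -m handwheel '[[0,0,-0.03,0,0,0,0.03],[0,0,-0.04,0,0,0,0.05],[0,0,-0.04,0,0,0,0.05],[0,0,-0.03,0,0,5,0.05],[0,0,0,0,0,5.1,0.05],[0,0,0,0,0,0,0.05]]' 40 >/dev/null; python3 go.py 465.8 -297.3 160 0
python3 - <<'E'
from h import *
s=r.sense()
C=cloud("top",r.snapshot("top")[1]);z=C[...,2]
m=((z>13)&(z<33)).astype(np.uint8)
m[:, :212]=0;m2=((z>13)&(z<33)).astype(np.uint8)
# stand-frame coords of rim/stand points
a=np.radians(10.15);P=C[(z>13)&(z<33)]-[551,69.1,0];X=P[:,0]*np.cos(a)+P[:,1]*np.sin(a);Y=-P[:,0]*np.sin(a)+P[:,1]*np.cos(a)
w=(P[:,2]>25)&(np.abs(X)<75)&(Y>45)&(Y<60)
print("near wall",np.polyfit(X[w],Y[w],1),"X range",X[w].min(),X[w].max(),"Y",Y[w].min(),Y[w].max())
E
```

```text
time: 6.7
tool_pos: [521.1, 242.6, 32.1]
tcp_rot: [180.0, 0.0, 10.1]
ft_force: [1.0, -1.0, -0.7]
finger_gap: 29.5
grip_force: 0.0
t=7.2 pos [523.1 243.3 175.4] rpy [-179.9   -0.3   -0.3] F [ 0.3 -0.4 -0.4] gap 49.6 grip 0
shift now [-0.0549  0.5409  0.0141] after turn [-0.0573  0.5406  0.0154] turn [-0.1  -0.29 -0.26]
near wall [-2.12267592e-03  5.29530286e+01] X range -63.804822211681554 66.05079453693415 Y 45.27720006493527 59.99052313109126
```

```bash
python3 -m handwheel '[[-0.0041,0.0386,0,0,0,0,0.05],[-0.0041,0.0386,0,0,0,0,0.05],[-0.0041,0.0386,0,0,0,0,0.05],[-0.0041,0.0386,0,0,0,0,0.05],[-0.0041,0.0386,0,0,0,0,0.05],[-0.0041,0.0386,0,0,0,0,0.05],[-0.0041,0.0386,0,0,0,0,0.05],[0,0,0,0,0,0,0.05]]'>/dev/null;python3 -m handwheel '[[-0.0041,0.0386,0,0,0,0,0.05],[-0.0041,0.0386,0,0,0,0,0.05],[-0.0041,0.0386,0,0,0,0,0.05],[-0.0041,0.0386,0,0,0,0,0.05],[-0.0041,0.0386,0,0,0,0,0.05],[-0.0041,0.0386,0,0,0,0,0.05],[-0.0041,0.0386,0,0,0,0,0.05],[0,0,0,0,0,0,0.05]]'>/dev/null;python3 go.py 466 -297.4 160 0
python3 -m handwheel '[[0,0,0,0,0,0,0.05],[0,0,0,0,0,0,0.05]]' >/dev/null;python3 go.py 466 -297.4 29 0
```

```text
t=8.6 pos [ 461.7 -302.6  170.2] rpy [ 1.8e+02  2.0e-01 -1.0e-01] F [0.6 0.8 0.2] gap 49.7 grip 0
shift now [ 0.0043 -0.0052  0.0102] after turn [ 0.0043 -0.0052  0.0102] turn [ 0.04  0.17 -0.08]
t=8.8 pos [ 463.1 -296.5  170.3] rpy [-1.798e+02  2.000e-01  1.000e-01] F [-0.2  0.9 -0.3] gap 49.5 grip 0
shift now [0.0033 0.0013 0.1413] after turn [0.0029 0.0009 0.1413] turn [-0.15  0.15  0.05]
```

```bash
python3 -m handwheel '[[0.003,0.001,0.02,0,0,0,0.05],[0,0,0.03,0,0,0,0.05],[0,0,0.03,0,0,0,0.05],[0,0,0,0,0,0,0.05],[0,0,0,0,0,0,0.05],[0,0,0,0,0,0,0.05]]'>/dev/null;python3 go.py 466 -297.4 29 0
```

```text
t=9.2 pos [ 467.6 -297.8   93.4] rpy [ 1.8e+02 -0.0e+00  1.0e-01] F [ 0.6 -0.5  0.5] gap 50.1 grip 0
shift now [-0.0017 -0.0004  0.0644] after turn [-0.0016 -0.0004  0.0644] turn [ 0.01 -0.03  0.1 ]
```

```bash
python3 -m handwheel '[[-0.0015,0,0.02,0,0,0,0.05],[0,0,0.02,0,0,0,0.05],[0,0,0.015,0,0,0,0.05],[0,0,0.009,0,0,0,0.05],[0,0,0,0,0,0,0.05],[0,0,0,0,0,0,0.05]]'>/dev/null;python3 go.py 466 -297.4 29 0;python3 -m handwheel '[[0,0,0,0,0,0,0.02],[0,0,0,0,0,0,0.02],[0,0,0,0,0,0,0.02],[0,0,0,0,0,0,0.02]]' 40;python3 go.py 552 68.5 29 0
```

```text
t=9.8 pos [ 466.2 -298.8   29.7] rpy [ 1.8e+02 -1.0e-01  0.0e+00] F [ 0.  -0.2 -0. ] gap 49.9 grip 0
shift now [-0.0002 -0.0014  0.0007] after turn [-0.0002 -0.0014  0.0007] turn [ 0.05 -0.07  0.02]
time: 10.08
tool_pos: [466.7, -299.3, 30.3]
tcp_rot: [179.9, -0.1, 0.0]
ft_force: [-0.5, 1.3, 4.7]
finger_gap: 27.1
grip_force: 39.2
t=10.1 pos [ 466.7 -299.3   30.3] rpy [ 1.799e+02 -1.000e-01  0.000e+00] F [-0.5  1.3  4.7] gap 27.1 grip 39
shift now [ 0.0854 -0.3678  0.0009] after turn [ 0.0853 -0.3678  0.0013] turn [ 0.1  -0.14  0.  ]
```

```bash
python3 -m handwheel '[[0,0,-0.02,0,0,0,0.02],[0,0,-0.035,0,0,0,0.02],[0,0,-0.03,0,0,0,0.02],[0.0085,-0.0368,0,0,0,0,0.02],[0.0085,-0.0368,0,0,0,0,0.02],[0.0085,-0.0368,0,0,0,0,0.02],[0.0085,-0.0368,0,0,0,0,0.02],[0.0085,-0.0368,0,0,0,0,0.02]]'>/dev/null;python3 -m handwheel '[[0.0085,-0.0368,0,0,0,0,0.02],[0.0085,-0.0368,0,0,0,0,0.02],[0.0085,-0.0368,0,0,0,0,0.02],[0.0085,-0.0368,0,0,0,0,0.02],[0,0,0,0,0,0,0.02],[0,0,0,0,0,0,0.02],[0,0,0,0,0,0,0.02]]'>/dev/null;python3 go.py 552 68.5 84 0
python3 - <<'E'
from h import *
p,d=r.snapshot("scene");cv2.imwrite("pics/s1.png",cv2.resize(p[110:290,300:500],None,fx=3,fy=3))
E
```

```text
t=11.3 pos [542.2  32.8 114. ] rpy [ 1.8e+02 -0.0e+00  1.0e-01] F [ 0.5 -0.1 -0.4] gap 26.8 grip 40
shift now [ 0.0098 -0.0357  0.0299] after turn [ 0.0098 -0.0357  0.03  ] turn [ 0.03 -0.05  0.06]
```

View pics/s1.png

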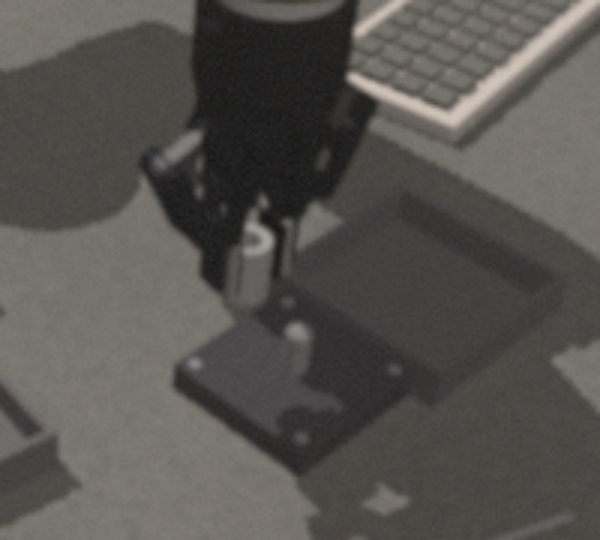

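The sleeve is held upright (scene crop about (250,268)) short of the pin at (297,345). I finish the move.

```bash
python3 -m handwheel '[[0.005,-0.018,0,0,0,0,0.02],[0.005,-0.0178,0,0,0,0,0.02],[0,0,0.01,0,0,0,0.02],[0,0,0.01,0,0,0,0.02],[0,0,0,0,0,0,0.02],[0,0,0,0,0,0,0.02],[0,0,0,0,0,0,0.02]]'>/dev/null;python3 go.py 552 68.5 84 0;python3 go.py 552 68.5 84 0
python3 - <<'E'
from h import *
p,d=r.snapshot("scene");cv2.imwrite("pics/s2.png",cv2.resize(p[150:270,340:460],None,fx=5,fy=5))
C=cloud("scene",d);print(C[150:270:1,340:460].shape)
z=C[...,2];m=(np.abs(C[...,0]-545)<35)&(np.abs(C[...,1]-69)<18)
for lo in range(24,90,6):
    q=C[m&(z>=lo)&(z<lo+6)];print(lo,len(q),q.min(0).round(1) if len(q) else '',q.max(0).round(1) if len(q) else '')
E
```

```text
t=12.0 pos [551.6  67.5  93. ] rpy [ 1.8e+02  1.0e-01 -1.0e-01] F [-0.1  1.1 -1. ] gap 27.1 grip 40
shift now [ 0.0004 -0.001   0.009 ] after turn [ 0.0004 -0.001   0.009 ] turn [ 0.01  0.05 -0.08]
t=12.0 pos [551.6  67.5  93. ] rpy [ 1.8e+02  1.0e-01 -1.0e-01] F [-0.1  1.1 -1. ] gap 27.1 grip 40
shift now [ 0.0004 -0.001   0.009 ] after turn [ 0.0004 -0.001   0.009 ] turn [ 0.01  0.05 -0.08]
(120, 120, 3)
24 25 [548.1  60.9  24. ] [559.7  74.9  29.9]
30 24 [545.5  60.3  30.4] [559.5  74.3  35.4]
36 24 [548.7  60.9  36.1] [560.   72.9  41.9]
42 32 [545.8  60.5  42.5] [559.3  74.4  47.9]
48 33 [545.6  62.9  48.1] [558.8  74.5  52.7]
54 0  
60 1 [562.2  65.6  65.4] [562.2  65.6  65.4]
66 27 [555.3  53.7  66.3] [563.8  74.4  71.7]
72 33 [557.9  56.   72.4] [564.7  86.6  77.7]
78 45 [557.9  51.6  78.1] [565.5  85.9  83.7]
84 40 [544.9  52.9  84.1] [564.6  86.9  89.8]
```

View pics/s2.png

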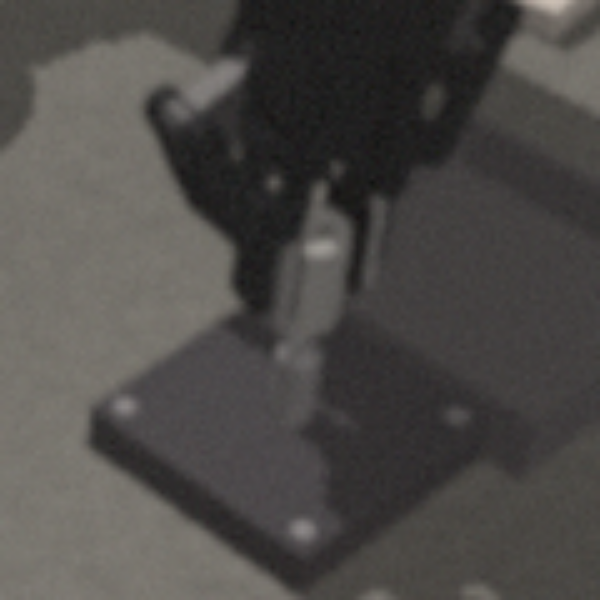

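```bash
python3 -m handwheel '[[0.001,-0.0007,0.005,0,0,0,0.02],[0,0,0.005,0,0,0,0.02],[0,0,0,0,0,0,0.02],[0,0,0,0,0,0,0.02]]'|grep -E "tool_pos|ft_"; for i in 1 2 3 4 ; do python3 -m handwheel '[[0,0,0.002,0,0,0,0.02],[0,0,0,0,0,0,0.02],[0,0,0,0,0,0,0.02]]'|grep -E "tool_pos|ft_"; done
```

```text
tool_pos: [552.5, 69.2, 82.7]
ft_force: [-1.1, 1.0, -1.1]
tool_pos: [553.0, 69.3, 81.3]
ft_force: [0.2, 0.1, -0.2]
tool_pos: [552.9, 69.3, 79.2]
ft_force: [-0.8, 0.6, -0.3]
tool_pos: [552.8, 69.3, 77.1]
ft_force: [0.1, -0.7, -0.6]
tool_pos: [553.0, 69.2, 75.2]
ft_force: [0.9, -0.0, -0.5]
```

```bash
for i in 1 2 3 4 ; do python3 -m handwheel '[[0,0,0.0015,0,0,0,0.02],[0,0,0,0,0,0,0.02],[0,0,0,0,0,0,0.02]]'|grep -E "tool_pos|ft_"; done
```

```text
tool_pos: [553.4, 69.3, 74.6]
ft_force: [-1.3, -0.8, 4.2]
tool_pos: [553.8, 69.3, 74.3]
ft_force: [-5.9, -0.8, 14.3]
tool_pos: [554.2, 69.3, 73.9]
ft_force: [-8.8, -1.1, 22.0]
tool_pos: [555.0, 69.3, 73.1]
ft_force: [-8.0, -1.0, 24.8]
```

Contact is at the tight height, but with a side force (-x), so it may be misaligned. I back off, recentre by −1.5 mm in x and retest.

```bash
python3 -m handwheel '[[0,0,-0.009,0,0,0,0.02],[0,0,0,0,0,0,0.02],[-0.0015,0,0,0,0,0,0.02],[0,0,0,0,0,0,0.02]]'|grep -E "tool_pos|ft_|rot|time"; for i in 1 2 3 4 ; do python3 -m handwheel '[[0,0,0.0015,0,0,0,0.02],[0,0,0,0,0,0,0.02],[0,0,0,0,0,0,0.02]]'|grep -E "tool_pos|ft_"; done
```

```text
time: 14.68
tool_pos: [550.9, 69.2, 77.7]
tcp_rot: [180.0, 0.1, -0.0]
ft_force: [-0.2, 0.1, 0.3]
tool_pos: [551.2, 69.2, 76.6]
ft_force: [-2.0, 0.6, 5.1]
tool_pos: [552.3, 69.2, 75.5]
ft_force: [3.9, 0.2, 1.5]
tool_pos: [552.9, 69.3, 74.8]
ft_force: [3.4, -0.2, 7.0]
tool_pos: [553.4, 69.3, 74.2]
ft_force: [3.0, 0.1, 11.1]
```

```bash
for i in 1 2 3 ; do python3 -m handwheel '[[0.0004,0,0.0004,0,0,0,0.02],[0,0,0,0,0,0,0.02],[0,0,0,0,0,0,0.02]]'|grep -E "tool_pos|ft_|rot"; done; python3 - <<'E'
from h import *
p,d=r.snapshot("scene");cv2.imwrite("pics/s3.png",cv2.resize(p[170:270,350:450],None,fx=6,fy=6))
E
```

```text
tool_pos: [553.6, 69.3, 74.0]
tcp_rot: [-180.0, -0.2, -0.0]
ft_force: [-0.6, 0.8, 14.6]
tool_pos: [553.8, 69.3, 73.9]
tcp_rot: [-180.0, -0.2, 0.0]
ft_force: [-1.9, -0.3, 16.6]
tool_pos: [554.1, 69.4, 73.7]
tcp_rot: [-180.0, -0.2, 0.0]
ft_force: [-5.8, 0.6, 21.3]
```

View pics/s3.png

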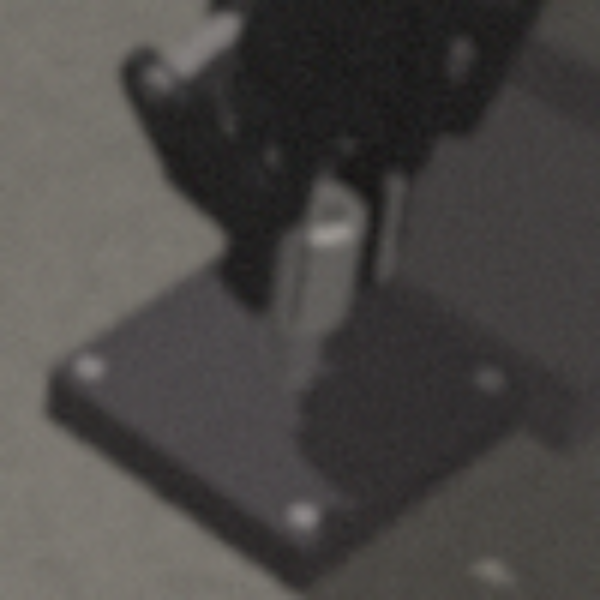

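Side force went through zero at 14 N axial load with no drop, so sleeve_1 is tight. It goes to the reject tray.

```bash
python3 -m handwheel '[[0,0,-0.02,0,0,0,0.02],[0,0,-0.02,0,0,0,0.02],[0,0,0,0,0,0,0.02],[0,0,0,0,0,0,0.02]]'>/dev/null; python3 go.py 428 -138 33 0
python3 -m handwheel '[[-0.0205,0.034,0,0,0,0,0.02],[-0.0205,0.034,0,0,0,0,0.02],[-0.0205,0.034,0,0,0,0,0.02],[-0.0205,0.034,0,0,0,0,0.02],[-0.0205,0.034,0,0,0,0,0.02],[-0.0205,0.034,0,0,0,0,0.02],[0,0,0,0,0,0,0.02],[0,0,0,0,0,0,0.02]]'>/dev/null; python3 go.py 428 -138 33 0
```

```text
t=16.8 pos [553.1  69.3 111.5] rpy [-1.8e+02 -1.0e-01 -0.0e+00] F [ 0.1  0.  -1.1] gap 26.9 grip 42
shift now [-0.1252  0.2073  0.0784] after turn [-0.1251  0.2073  0.0785] turn [-0.   -0.07 -0.  ]
t=17.5 pos [ 427.5 -136.   109.3] rpy [-179.9    0.2   -0.3] F [0.5 1.  0.3] gap 27.0 grip 42
shift now [0.0007 0.002  0.0763] after turn [0.0005 0.002  0.0763] turn [-0.06  0.15 -0.26]
```

```bash
python3 -m handwheel '[[0,0.002,0.02,0,0,0,0.02],[0,0,0.025,0,0,0,0.02],[0,0,0.018,0,0,0,0.02],[0,0,0.008,0,0,0,0.02],[0,0,0,0,0,0,0.02],[0,0,0,0,0,0,0.02]]'>/dev/null;  python3 go.py 428 -138 33 0; python3 -m handwheel '[[0,0,0.0015,0,0,0,0.02],[0,0,0.0015,0,0,0,0.02],[0,0,0,0,0,0,0.02],[0,0,0,0,0,0,0.02]]'|grep -E "tool_pos|ft_"
```

```text
t=18.0 pos [ 429.4 -135.8   39.6] rpy [-1.799e+02  1.000e-01  1.000e-01] F [-0.2  0.7 -0.6] gap 26.8 grip 42
shift now [-0.0014  0.0022  0.0066] after turn [-0.0014  0.0022  0.0066] turn [-0.05  0.1   0.06]
tool_pos: [430.2, -136.9, 37.8]
ft_force: [-0.2, 0.0, -0.4]
```

```bash
for i in 1 2 3; do python3 -m handwheel '[[0,0,0.0015,0,0,0,0.02],[0,0,0,0,0,0,0.02],[0,0,0,0,0,0,0.02]]'|grep -E "tool_pos|ft_"; done
```

```text
tool_pos: [429.6, -136.8, 35.6]
ft_force: [-0.2, -0.1, -0.4]
tool_pos: [429.5, -136.7, 33.9]
ft_force: [-0.6, 0.1, -0.0]
tool_pos: [429.6, -136.7, 32.5]
ft_force: [0.2, 0.6, -0.3]
```

```bash
python3 -m handwheel '[[0,0,0.0013,0,0,0,0.02],[0,0,0,0,0,0,0.02],[0,0,0,0,0,0,0.042],[0,0,0,0,0,0,0.042],[0,0,0,0,0,0,0.042]]'|grep -E "tool_pos|ft_|gap"; python3 -m handwheel '[[0,0,-0.01,0,0,0,0.042],[0,0,-0.02,0,0,0,0.042],[0,0,-0.035,0,0,0,0.05],[0,0,-0.02,0,0,0,0.05],[0,0,0,0,0,0,0.05],[0,0,0,0,0,0,0.05]]'>/dev/null;  python3 go.py 550.2 -304 29 0; python3 - <<'E'
from h import *
p,d=r.snapshot("scene");cv2.imwrite("pics/s4.png",cv2.resize(p[150:400,100:500],None,fx=2,fy=2))
E
```

```text
tool_pos: [429.7, -136.8, 31.2]
ft_force: [1.0, 0.3, -1.1]
finger_gap: 42.4
t=20.0 pos [ 431.  -137.3  118.5] rpy [179.9  -0.2  -0. ] F [ 0.2  0.6 -0.2] gap 49.7 grip 0
shift now [0.1189 0.1665 0.0902] after turn [0.1192 0.1667 0.0895] turn [ 0.1  -0.22 -0.  ]
```

View pics/s4.png

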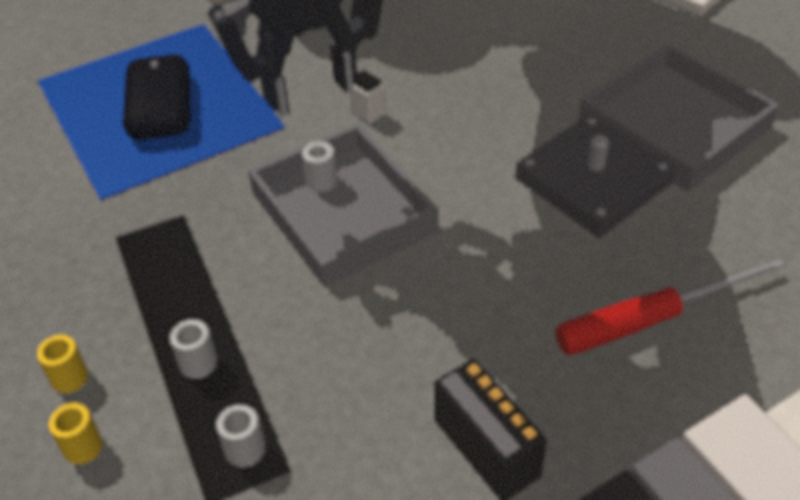

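sleeve_1 stands upright in the reject tray (crop (318,165)); the remaining two are on the strip at crop (193,348) and (240,435). Next is the nearer one.

```bash
python3 -m handwheel '[[0.0199,0.0278,0,0,0,0,0.05],[0.0199,0.0278,0,0,0,0,0.05],[0.0199,0.0278,0,0,0,0,0.05],[0.0199,0.0278,0,0,0,0,0.05],[0.0199,0.0278,0,0,0,0,0.05],[0.0199,0.0278,0,0,0,0,0.05],[0,0,0,0,0,0,0.05],[0,0,0,0,0,0,0.05]]'>/dev/null; python3 -m handwheel '[[0,0,0.01,0,0,0,0.05],[0,0,0,0,0,0,0.05],[0,0,0,0,0,0,0.05]]'>/dev/null;  python3 go.py 550.2 -304 29 0
```

```text
t=20.9 pos [ 547.7 -302.   104.8] rpy [-1.799e+02  1.000e-01  0.000e+00] F [0.  0.4 0.3] gap 50.1 grip 0
shift now [0.0026 0.0021 0.0758] after turn [0.0025 0.002  0.0758] turn [-0.1   0.13  0.04]
```

```bash
python3 -m handwheel '[[0.0022,0.002,0.02,0,0,0,0.05],[0,0,0.025,0,0,0,0.05],[0,0,0.02,0,0,0,0.05],[0,0,0.01,0,0,0,0.05],[0,0,0,0,0,0,0.05],[0,0,0,0,0,0,0.05]]'>/dev/null;python3 go.py 550.2 -304 29 0
```

```text
t=21.4 pos [ 551.  -305.    31.5] rpy [-180.    0.    0.] F [-0.   0.3  1.1] gap 50.1 grip 0
shift now [-0.0008 -0.001   0.0025] after turn [-0.0008 -0.001   0.0025] turn [-0.03  0.03  0.02]
```

```bash
python3 -m handwheel '[[-0.0008,-0.001,0.0015,0,0,0,0.05],[0,0,0,0,0,0,0.05],[0,0,0,0,0,0,0.02],[0,0,0,0,0,0,0.02],[0,0,0,0,0,0,0.02],[0,0,0,0,0,0,0.02]]' 40|grep -E "tool_pos|ft_|gap"; python3 -m handwheel '[[0,0,-0.025,0,0,0,0.02],[0,0,-0.035,0,0,0,0.02],[0,0,-0.025,0,0,0,0.02],[0,0,0,0,0,0,0.02],[0,0,0,0,0,0,0.02],[0,0,0,0,0,0,0.02]]'>/dev/null;python3 go.py 552.6 69 95 0
```

```text
tool_pos: [551.2, -305.0, 31.2]
ft_force: [-1.3, 0.8, 6.4]
finger_gap: 27.0
t=22.4 pos [ 550.2 -304.4  114.3] rpy [-180.    0.   -0.] F [ 0.3  0.  -1.2] gap 27.2 grip 40
shift now [ 0.0024 -0.3734  0.0194] after turn [ 0.0024 -0.3734  0.0193] turn [-0.01  0.02 -0.01]
```

Offset to underside = 28.2 mm; tight stop expected at TCP z ≈ 75.7, home at ≈ 48.2.

```bash
python3 -m handwheel '[[0.0005,-0.0373,0,0,0,0,0.02],[0.0005,-0.0373,0,0,0,0,0.02],[0.0005,-0.0373,0,0,0,0,0.02],[0.0005,-0.0373,0,0,0,0,0.02],[0.0004,-0.0373,0,0,0,0,0.02],[0,-0.0373,0,0,0,0,0.02],[0,-0.0373,0,0,0,0,0.02],[0,-0.0373,0,0,0,0,0.02]]'>/dev/null;python3 -m handwheel '[[0,-0.0373,0,0,0,0,0.02],[0,-0.0377,0,0,0,0,0.02],[0,0,0.01,0,0,0,0.02],[0,0,0.01,0,0,0,0.02],[0,0,0,0,0,0,0.02],[0,0,0,0,0,0,0.02],[0,0,0,0,0,0,0.02],[0,0,0,0,0,0,0.02]]'>/dev/null;python3 go.py 552.6 69 85 0
```

```text
t=23.8 pos [553.1  67.6  94.9] rpy [ 1.8e+02 -0.0e+00 -1.0e-01] F [-0.5  0.1  0.4] gap 26.9 grip 40
shift now [-0.0005 -0.0014  0.0099] after turn [-0.0005 -0.0014  0.0099] turn [ 0.01 -0.   -0.11]
```

```bash
python3 -m handwheel '[[-0.0004,-0.0014,0.01,0,0,0,0.02],[0,0,0.005,0,0,0,0.02],[0,0,0,0,0,0,0.02],[0,0,0,0,0,0,0.02]]'|grep -E "tool_pos|ft_"; for i in 1 2 3 4 ; do python3 -m handwheel '[[0,0,0.0015,0,0,0,0.02],[0,0,0,0,0,0,0.02],[0,0,0,0,0,0,0.02]]'|grep -E "tool_pos|ft_"; done
```

```text
tool_pos: [551.8, 70.0, 79.0]
ft_force: [0.5, -0.6, -1.4]
tool_pos: [552.6, 70.3, 78.4]
ft_force: [1.1, 0.6, -0.9]
tool_pos: [552.4, 70.3, 76.8]
ft_force: [0.2, -0.7, -0.5]
tool_pos: [552.4, 70.2, 75.2]
ft_force: [0.0, -0.4, -0.6]
tool_pos: [552.5, 70.2, 73.7]
ft_force: [-0.5, -0.6, -1.2]
```

```bash
for i in 1 2 3 4 5; do python3 -m handwheel '[[0,0,0.0015,0,0,0,0.02],[0,0,0.0015,0,0,0,0.02],[0,0,0,0,0,0,0.02]]'|grep -E "tool_pos|ft_"; done
```

```text
tool_pos: [552.4, 70.2, 70.5]
ft_force: [1.3, -0.6, -0.9]
tool_pos: [552.4, 70.2, 67.5]
ft_force: [1.0, -0.6, -1.0]
tool_pos: [552.5, 70.2, 64.5]
ft_force: [0.4, -1.5, -0.4]
tool_pos: [552.4, 70.2, 61.5]
ft_force: [1.2, -1.3, -1.7]
tool_pos: [552.5, 70.1, 58.6]
ft_force: [1.4, -1.8, -0.9]
```

It fits. I continue to home (≈48).

```bash
for i in 1 2 3; do python3 -m handwheel '[[0,0,0.0015,0,0,0,0.02],[0,0,0.0015,0,0,0,0.02],[0,0,0,0,0,0,0.02]]'|grep -E "tool_pos|ft_"; done;  for i in 1 2; do python3 -m handwheel '[[0,0,0.001,0,0,0,0.02],[0,0,0,0,0,0,0.02],[0,0,0,0,0,0,0.02]]'|grep -E "tool_pos|ft_"; done
```

```text
tool_pos: [552.5, 70.2, 55.5]
ft_force: [0.9, -1.7, -0.5]
tool_pos: [552.5, 70.2, 52.6]
ft_force: [2.7, -1.8, -1.7]
tool_pos: [552.5, 70.2, 49.6]
ft_force: [1.7, -3.0, -1.4]
tool_pos: [552.5, 70.2, 48.7]
ft_force: [1.6, -2.2, 0.2]
tool_pos: [552.6, 70.2, 48.2]
ft_force: [-0.9, -2.5, 5.6]
```

Home at 48.2 with 5.6 N: sleeve_2 passes. I lift it out and check the pass tray.

```bash
cat > tray.py <<'E'
from h import *
C=cloud("top",r.snapshot("top")[1]);z=C[...,2]
a=np.radians(10.15);P=C[(z>24)&(z<31)]-[551,69.1,0];X=P[:,0]*np.cos(a)+P[:,1]*np.sin(a);Y=-P[:,0]*np.sin(a)+P[:,1]*np.cos(a)
w=(np.abs(X)<110)&(Y>45)&(Y<245)
print("tray in stand frame (want ~0,115, angle 0/90)",cv2.minAreaRect(np.c_[X,Y][w].astype(np.float32)))
w&=(Y<60)&(np.abs(X)<60);print("near wall n,fit",w.sum(),np.polyfit(X[w],Y[w],1) if w.sum()>10 else "")
E
python3 -m handwheel '[[0,0,-0.01,0,0,0,0.02],[0,0,-0.02,0,0,0,0.02],[0,0,-0.02,0,0,0,0.02],[0,0,-0.02,0,0,0,0.02],[0,0,0,0,0,0,0.02],[0,0,0,0,0,0,0.02],[0,0,0,0,0,0,0.02]]'|grep -E "tool_pos|ft_|gap";python3 tray.py;python3 go.py 500.5 177 33.5 0
```

```text
tool_pos: [551.6, 70.5, 116.6]
ft_force: [0.3, -0.2, 0.5]
finger_gap: 26.6
tray in stand frame (want ~0,115, angle 0/90) ((-57.069053649902344, 137.92398071289062), (114.2914047241211, 50.05299758911133), 62.11591339111328)
near wall n,fit 0 
t=28.2 pos [551.3  70.4 116.1] rpy [-180.     0.2    0. ] F [-1.1 -0.  -1.7] gap 26.8 grip 42
shift now [-0.0505 -0.1066  0.0828] after turn [-0.0508 -0.1066  0.0826] turn [-0.01  0.16  0.  ]
```

```bash
sed -i 's/^C=cloud.*/import sys;n=sys.argv[1];C=cloud(n,r.snapshot(n)[1]);z=C[...,2]/' tray.py; python3 tray.py scene
```

```text
tray in stand frame (want ~0,115, angle 0/90) ((3.0755462646484375, 113.77438354492188), (130.54783630371094, 132.6497802734375), 0.11639772355556488)
near wall n,fit 191 [1.51267302e-02 5.13350574e+01]
```

```bash
python3 -m handwheel '[[-0.0127,-0.0266,0,0,0,0,0.02],[-0.0127,-0.0266,0,0,0,0,0.02],[-0.0127,-0.0266,0,0,0,0,0.02],[-0.0127,-0.0266,0,0,0,0,0.02],[0,0,0.02,0,0,0,0.02],[0,0,0.02,0,0,0,0.02],[0,0,0.02,0,0,0,0.02],[0,0,0.012,0,0,0,0.02]]' >/dev/null;python3 -m handwheel '[[0,0,0.002,0,0,0,0.02],[0,0,0.002,0,0,0,0.02],[0,0,0,0,0,0,0.02],[0,0,0,0,0,0,0.02]]' >/dev/null;python3 go.py 500.5 177 33.5 0
```

```text
t=29.3 pos [502.6 176.7  42.9] rpy [-1.8e+02 -1.0e-01 -0.0e+00] F [-0.7 -0.2 -0.3] gap 27.3 grip 42
shift now [-0.0021 -0.0003  0.0094] after turn [-0.0021 -0.0003  0.0094] turn [-0.02 -0.09 -0.02]
```

```bash
python3 -m handwheel '[[-0.001,0,0.003,0,0,0,0.02],[0,0,0.003,0,0,0,0.02],[0,0,0.002,0,0,0,0.02],[0,0,0,0,0,0,0.02],[0,0,0,0,0,0,0.02]]'|grep -E "tool_pos|ft_";python3 -m handwheel '[[0,0,0.001,0,0,0,0.02],[0,0,0,0,0,0,0.02],[0,0,0,0,0,0,0.02]]'|grep -E "tool_pos|ft_"
```

```text
tool_pos: [500.5, 176.6, 33.7]
ft_force: [0.5, 0.0, -0.6]
tool_pos: [500.9, 176.7, 33.2]
ft_force: [-2.3, -1.1, 3.4]
```

```bash
python3 -m handwheel '[[0,0,0,0,0,0,0.042],[0,0,0,0,0,0,0.042],[0,0,0,0,0,0,0.042],[0,0,-0.01,0,0,0,0.042],[0,0,-0.02,0,0,0,0.042],[0,0,-0.035,0,0,0,0.05],[0,0,-0.02,0,0,0,0.05],[0,0,0,0,0,0,0.05]]' >/dev/null;python3 -m handwheel '[[0,0,0,0,0,0,0.05],[0,0,0,0,0,0,0.05]]' >/dev/null;  python3 go.py 635.2 -304.3 30 0; python3 tray.py scene; python3 - <<'E'
from h import *
p,d=r.snapshot("scene");cv2.imwrite("pics/s5.png",cv2.resize(p[140:290,200:520],None,fx=2.4,fy=2.4))
E
```

```text
t=30.8 pos [500.4 176.6 117.7] rpy [180.   0.  -0.] F [-0.  -0.1 -0. ] gap 49.9 grip 0
shift now [0.1348 0.4809 0.0877] after turn [0.1348 0.4809 0.0877] turn [ 0.    0.01 -0.  ]
tray in stand frame (want ~0,115, angle 0/90) ((2.107025146484375, 114.66964721679688), (134.21473693847656, 132.00453186035156), 89.87235260009766)
near wall n,fit 233 [-1.39500251e-03  5.16443666e+01]
```

View pics/s5.png

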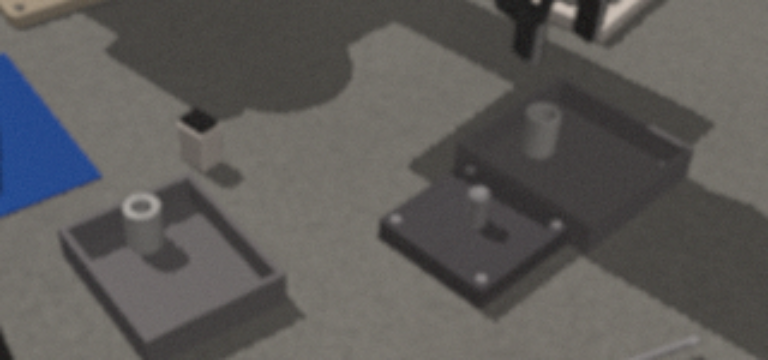

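sleeve_2 stands upright in the pass tray (crop (541,130)), the tray is still flush. On to the third sleeve.

```bash
python3 -m handwheel '[[0.0104,0.037,0,0,0,0,0.05],[0.0104,0.037,0,0,0,0,0.05],[0.0104,0.037,0,0,0,0,0.05],[0.0104,0.037,0,0,0,0,0.05],[0.0104,0.037,0,0,0,0,0.05],[0.0104,0.037,0,0,0,0,0.05],[0.0104,0.037,0,0,0,0,0.05],[0.0104,0.037,0,0,0,0,0.05]]' >/dev/null; python3 -m handwheel '[[0.0104,0.037,0,0,0,0,0.05],[0.0104,0.037,0,0,0,0,0.05],[0.0104,0.037,0,0,0,0,0.05],[0.0104,0.037,0,0,0,0,0.05],[0.0104,0.037,0,0,0,0,0.05],[0,0,0,0,0,0,0.05],[0,0,0,0,0,0,0.05],[0,0,0,0,0,0,0.05]]' >/dev/null;python3 -m handwheel '[[0,0,0.01,0,0,0,0.05],[0,0,0,0,0,0,0.05],[0,0,0,0,0,0,0.05]]' >/dev/null;python3 go.py 635.2 -304.3 30 0
```

```text
t=32.5 pos [ 635.1 -302.6  106.4] rpy [-1.799e+02  1.000e-01  1.000e-01] F [-0.2  0.9  0.1] gap 49.9 grip 0
shift now [0.0002 0.0018 0.0764] after turn [0.0001 0.0017 0.0764] turn [-0.08  0.12  0.08]
```

```bash
python3 -m handwheel '[[0,0.0015,0.02,0,0,0,0.05],[0,0,0.025,0,0,0,0.05],[0,0,0.02,0,0,0,0.05],[0,0,0.008,0,0,0,0.05],[0,0,0,0,0,0,0.05],[0,0,0,0,0,0,0.05]]'>/dev/null;python3 go.py 635.2 -304.3 30 0
```

```text
t=33.0 pos [ 635.9 -305.3   35.1] rpy [-180.    0.    0.] F [0.  0.5 1.6] gap 49.9 grip 0
shift now [-0.0007 -0.001   0.0051] after turn [-0.0007 -0.001   0.0051] turn [-0.01  0.02  0.03]
```

```bash
python3 -m handwheel '[[-0.0007,-0.001,0.004,0,0,0,0.05],[0,0,0,0,0,0,0.05],[0,0,0,0,0,0,0.02],[0,0,0,0,0,0,0.02],[0,0,0,0,0,0,0.02],[0,0,0,0,0,0,0.02]]' 40|grep -E "tool_pos|ft_|gap"; python3 -m handwheel '[[0,0,-0.025,0,0,0,0.02],[0,0,-0.035,0,0,0,0.02],[0,0,-0.025,0,0,0,0.02],[0,0,0,0,0,0,0.02],[0,0,0,0,0,0,0.02],[0,0,0,0,0,0,0.02]]'>/dev/null;python3 go.py 552.6 69.3 95 0
```

```text
tool_pos: [635.9, -305.3, 32.1]
ft_force: [-1.0, 0.9, 6.1]
finger_gap: 26.3
t=34.0 pos [ 634.8 -304.7  115.2] rpy [-180.    0.   -0.] F [-0.4  0.5 -0.6] gap 26.2 grip 39
shift now [-0.0822 -0.374   0.0203] after turn [-0.0822 -0.374   0.0202] turn [-0.02  0.04 -0.01]
```

```bash
python3 -m handwheel '[[-0.0082,-0.0374,0,0,0,0,0.02],[-0.0082,-0.0374,0,0,0,0,0.02],[-0.0082,-0.0374,0,0,0,0,0.02],[-0.0082,-0.0374,0,0,0,0,0.02],[-0.0082,-0.0374,0,0,0,0,0.02],[-0.0082,-0.0374,0,0,0,0,0.02],[-0.0082,-0.0374,0,0,0,0,0.02],[-0.0082,-0.0374,0,0,0,0,0.02]]'>/dev/null;python3 -m handwheel '[[-0.0082,-0.0374,0,0,0,0,0.02],[-0.0084,-0.0374,0,0,0,0,0.02],[0,0,0.01,0,0,0,0.02],[0,0,0.01,0,0,0,0.02],[0,0,0,0,0,0,0.02],[0,0,0,0,0,0,0.02],[0,0,0,0,0,0,0.02],[0,0,0,0,0,0,0.02]]'>/dev/null;python3 go.py 552.6 69.3 85 0;python3 -m handwheel '[[0,0,0,0,0,0,0.02],[0,0,0,0,0,0,0.02]]'|grep tool_pos
```

```text
t=35.3 pos [553.4  67.9  95.9] rpy [ 1.8e+02 -0.0e+00 -1.0e-01] F [ 0.4 -0.1 -0.4] gap 25.8 grip 40
shift now [-0.0008 -0.0014  0.0109] after turn [-0.0008 -0.0014  0.0109] turn [ 0.01 -0.01 -0.11]
tool_pos: [553.4, 68.5, 96.2]
```

```bash
python3 -m handwheel '[[-0.0008,-0.0008,0.01,0,0,0,0.02],[0,0,0.005,0,0,0,0.02],[0,0,0,0,0,0,0.02],[0,0,0,0,0,0,0.02]]'|grep -E "tool_pos|ft_"; for i in 1 2 3 4 ; do python3 -m handwheel '[[0,0,0.0015,0,0,0,0.02],[0,0,0,0,0,0,0.02],[0,0,0,0,0,0,0.02]]'|grep -E "tool_pos|ft_"; done
```

```text
tool_pos: [551.3, 69.9, 79.7]
ft_force: [0.0, -1.1, -0.2]
tool_pos: [552.3, 70.0, 79.4]
ft_force: [-0.3, -0.6, -1.0]
tool_pos: [552.2, 70.0, 77.8]
ft_force: [-0.1, -0.4, -0.4]
tool_pos: [552.1, 69.9, 76.2]
ft_force: [0.6, -0.3, -0.8]
tool_pos: [552.1, 69.9, 74.7]
ft_force: [0.1, -0.3, -0.4]
```

```bash
for i in 1 2 3 4; do python3 -m handwheel '[[0,0,0.0015,0,0,0,0.02],[0,0,0,0,0,0,0.02]]'|grep -E "tool_pos|ft_"; done
```

```text
tool_pos: [552.0, 70.0, 73.0]
ft_force: [-0.6, -0.3, -0.7]
tool_pos: [552.1, 69.9, 71.5]
ft_force: [0.9, -0.6, -0.3]
tool_pos: [552.1, 69.9, 70.0]
ft_force: [0.2, -0.6, -0.1]
tool_pos: [552.0, 69.9, 68.5]
ft_force: [1.3, -0.7, -0.2]
```

```bash
for i in 1 2 3 4 5 6; do python3 -m handwheel '[[0,0,0.0015,0,0,0,0.02],[0,0,0.0015,0,0,0,0.02],[0,0,0,0,0,0,0.02]]'|grep -E "tool_pos|ft_"; done;  for i in 1 2; do python3 -m handwheel '[[0,0,0.001,0,0,0,0.02],[0,0,0,0,0,0,0.02],[0,0,0,0,0,0,0.02]]'|grep -E "tool_pos|ft_"; done
```

```text
tool_pos: [552.1, 69.9, 65.4]
ft_force: [1.0, -0.6, -0.0]
tool_pos: [552.1, 69.9, 62.5]
ft_force: [-0.2, -0.4, -1.0]
tool_pos: [552.1, 69.9, 59.5]
ft_force: [0.7, -0.5, -0.9]
tool_pos: [552.1, 69.9, 56.5]
ft_force: [0.5, 0.2, -0.4]
tool_pos: [552.1, 69.9, 53.5]
ft_force: [0.6, -0.2, -0.5]
tool_pos: [552.0, 69.9, 50.5]
ft_force: [0.2, -1.1, -1.3]
tool_pos: [552.1, 69.9, 49.7]
ft_force: [0.8, -0.7, -0.1]
tool_pos: [552.3, 70.0, 49.0]
ft_force: [-0.5, -0.4, 2.5]
```

Home again: sleeve_3 passes. Lift, check the tray, place at the other side of it.

```bash
python3 -m handwheel '[[0,0,-0.01,0,0,0,0.02],[0,0,-0.02,0,0,0,0.02],[0,0,-0.02,0,0,0,0.02],[0,0,-0.02,0,0,0,0.02],[0,0,0,0,0,0,0.02],[0,0,0,0,0,0,0.02],[0,0,0,0,0,0,0.02]]'|grep -E "tool_pos|ft_|gap";python3 tray.py scene;python3 go.py 563 188 34 0
```

```text
tool_pos: [551.6, 69.9, 117.9]
ft_force: [-0.4, 0.1, -1.1]
finger_gap: 26.2
tray in stand frame (want ~0,115, angle 0/90) ((2.6455230712890625, 114.78585815429688), (131.9620361328125, 133.2884521484375), 0.19053615629673004)
near wall n,fit 201 [1.66452584e-02 5.12568402e+01]
t=40.1 pos [551.2  69.9 117.3] rpy [ 1.8e+02  1.0e-01 -0.0e+00] F [ 0.1 -0.  -0.3] gap 26.3 grip 42
shift now [ 0.012  -0.1181  0.0833] after turn [ 0.0118 -0.1181  0.0833] turn [ 0.    0.13 -0.  ]
```

```bash
python3 -m handwheel '[[0.0029,-0.0295,0,0,0,0,0.02],[0.0029,-0.0295,0,0,0,0,0.02],[0.0029,-0.0295,0,0,0,0,0.02],[0.0029,-0.0295,0,0,0,0,0.02],[0,0,0.02,0,0,0,0.02],[0,0,0.02,0,0,0,0.02],[0,0,0.02,0,0,0,0.02],[0,0,0.012,0,0,0,0.02]]' >/dev/null;python3 -m handwheel '[[0,0,0.002,0,0,0,0.02],[0,0,0.003,0,0,0,0.02],[0,0,0,0,0,0,0.02],[0,0,0,0,0,0,0.02]]' >/dev/null;python3 go.py 563 188 34 0
```

```text
t=41.1 pos [564.6 188.   42.8] rpy [-1.8e+02 -1.0e-01 -0.0e+00] F [-0.2  0.3 -0.6] gap 26.1 grip 42
shift now [-0.0016 -0.      0.0088] after turn [-0.0016 -0.      0.0088] turn [-0.02 -0.08 -0.02]
```

```bash
python3 -m handwheel '[[0,0,0.003,0,0,0,0.02],[0,0,0.003,0,0,0,0.02],[0,0,0.001,0,0,0,0.02],[0,0,0,0,0,0,0.02],[0,0,0,0,0,0,0.02]]'|grep -E "tool_pos|ft_";for i in 1 2; do python3 -m handwheel '[[0,0,0.001,0,0,0,0.02],[0,0,0,0,0,0,0.02],[0,0,0,0,0,0,0.02]]'|grep -E "tool_pos|ft_";done
```

```text
tool_pos: [563.7, 187.9, 34.8]
ft_force: [0.4, -0.3, -0.5]
tool_pos: [564.0, 188.0, 34.1]
ft_force: [-1.1, -0.5, 2.4]
tool_pos: [564.1, 188.0, 34.0]
ft_force: [-4.5, -1.7, 10.5]
```

Released next, then I move the arm aside and inspect everything.

```bash
python3 -m handwheel '[[0,0,-0.001,0,0,0,0.02],[0,0,0,0,0,0,0.042],[0,0,0,0,0,0,0.042],[0,0,0,0,0,0,0.042],[0,0,-0.01,0,0,0,0.042],[0,0,-0.02,0,0,0,0.042],[0,0,-0.035,0,0,0,0.05],[0,0,-0.035,0,0,0,0.05]]' >/dev/null;python3 -m handwheel '[[-0.005,0.035,-0.01,0,0,0,0.05],[-0.005,0.035,-0.01,0,0,0,0.05],[-0.005,0.035,-0.01,0,0,0,0.05],[-0.005,0.035,-0.01,0,0,0,0.05],[-0.005,0.035,-0.01,0,0,0,0.05],[-0.005,0.035,-0.01,0,0,0,0.05],[-0.005,0.035,-0.01,0,0,0,0.05],[-0.005,0.035,0,0,0,0,0.05]]' >/dev/null;python3 -m handwheel '[[-0.005,0.035,0,0,0,0,0.05],[-0.005,0.035,0,0,0,0,0.05],[-0.005,0.035,0,0,0,0,0.05],[-0.005,0.035,0,0,0,0,0.05],[-0.005,0.035,0,0,0,0,0.05],[-0.005,0.035,0,0,0,0,0.05],[0,0,0,0,0,0,0.05],[0,0,0,0,0,0,0.05]]'|grep -E "pos|gap|time"; python3 tray.py top;python3 tray.py scene; python3 - <<'E'
from h import *
a=r.snapshot("scene")[0][130:290,200:520];b=r.snapshot("top")[0][130:330,130:450]
cv2.imwrite("pics/f.png",np.vstack([cv2.resize(a,(640,280)),cv2.resize(b,(640,320))]))
E
```

```text
time: 44.03
tool_pos: [493.1, -303.9, 204.3]
finger_gap: 50.1
tray in stand frame (want ~0,115, angle 0/90) ((1.0513534545898438, 113.89257049560547), (130.96412658691406, 133.1714630126953), 0.28325536847114563)
near wall n,fit 170 [-3.90530803e-03  5.25752369e+01]
tray in stand frame (want ~0,115, angle 0/90) ((2.1001434326171875, 114.02143096923828), (132.1119384765625, 132.06373596191406), 89.86741638183594)
near wall n,fit 228 [1.68275558e-03 5.16316617e+01]
```

View pics/f.png

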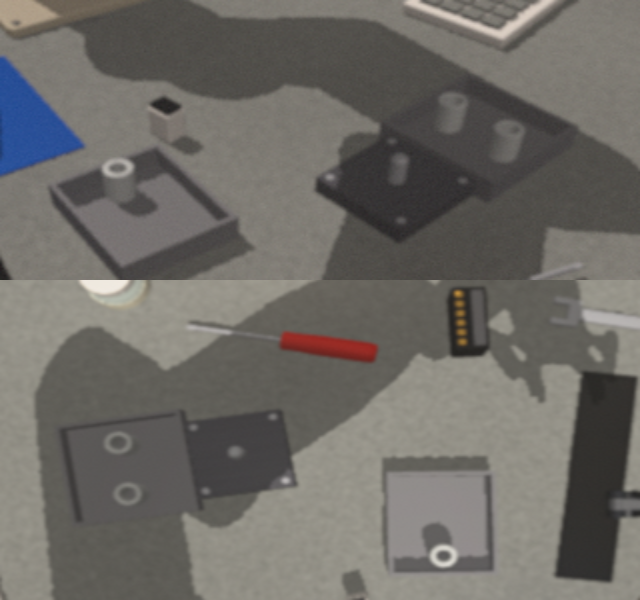

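Both passed sleeves stand in the pass tray, which is flush, with its near wall as measured right after docking. sleeve_1 (thick ring, small bore) stands in the reject tray, the strip is empty and the module is unmoved.

```bash
python3 -c "
from bench import r
print(r.hand_in())"
```

```text
the job is handed in; nothing more can be done
None
```

The job is handed in: the pass tray is flush and centred on the stand, the nearest sleeve stopped at the top of the pin and is in the reject tray, the two farther ones slid fully home and are in the pass tray, and the controller module was left where it lay.

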